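# Short spin on the bench centrifuge

## Robot

A 6-joint arm with a two-finger parallel gripper is mounted at the origin on a cart in front of the work surface, level with it; the furniture and walls round the work are solid. World frame = base frame: x ahead of the robot, y to its left, z up, the work surface at z = 0. Lengths are in m, angles in rad, forces in N, time in s.
With the tool pointing down it reaches from about 0.35 to 0.875 m from the base axis. Payload 4.2 kg.
Tool frame: the origin (TCP) lies midway between the tips of the shut fingers; the grasp point (between the pads) lies manip.tcp_to_grasp behind it (manip.tcp_to_grasp is the distance from the TCP to the grasp point, in m); z points along the fingers, x is the direction in which the jaws open and shut, and the axes are right-handed (so a half turn about z gives the same grasp; the last joint's range is limited). The gripper opens to 87 mm and grips with 3 to 60 N. Pads are 19 mm wide; open, the fingers measure 117 mm over their backs; the gripper's body (75 mm by 190 mm) begins 51 mm behind the grasp point.
Start: joints at [-0.862, 0.385, 0.008, 0, -1.194, -0.259], TCP at [0.272, -0.563, 0.19] pointing down, gripper open.
Joint ranges: [-3.14, 3.14], [-1.21, 2.06], [-1.07, 1.41], [-3.16, 2.05], [-2.99, -0.16], [-3.1, 3.1]. Speed limits (rad/s): [2.79, 2.79, 3.14, 3.14, 3.14, 3.14].

## Interface

Orientations are given as a unit quaternion [w, x, y, z].
In Python, from cell import manip gives the robot as it stands. Calls block until the motion is done:
- manip.goto(position, orientation): joint-space move of the TCP to a pose.
- manip.move_l(position, rotation=None, speed=0.15, guard=None): straight line of the TCP; rotation=None keeps the orientation; speed is the mean speed in m/s. With guard (N) it stops when the force on the tool has changed by that much, and returns True; else False.
- manip.move_joints(angles): joint-space move.
- manip.open() and manip.close(): open the fingers fully, or close them until they stop; the grip force is fixed at half the most.
- manip.wait(seconds).
- manip.solve_ik(position, orientation): joint angles nearest the present ones, or None.
- manip.capture(name): name is "side" or "top"; returns (picture, depth): 420x560x3 uint8, red, green, blue; 420x560 float32, m along the optical axis (not along the pixel's ray), 0 where there is no reading.
- manip.calibration(name): a dict with "fov_y" (degrees; the focal length in pixels is half the picture's height over the tangent of half this angle, whatever the lens; pixels are square), "cx", "cy" (the principal point, pixels), "rvec" (rotation vector, rad) and "tvec" (3), from world to camera coordinates, as OpenCV has them. Camera axes: x right, y down, z forward; pixel columns grow to the right and rows downward; lengths in m; the calibration is good to about 2 mm. A picture is of the moment at which its call begins. calibration takes no time and is no camera call.
A pose or a line that the arm cannot do raises manip.MotionError and nothing moves.
- manip.finish_job(): hands the job in, once; it reports no verdict.
Readings, each from a call of its own:
- manip.current_time(): time.
- manip.current_q(): joint angles.
- manip.current_qvel(): joint speeds.
- manip.current_tau(): joint torques, N m.
- manip.current_eef_pos(): TCP position.
- manip.current_ee_rot(): TCP orientation.
- manip.current_force(): force on the tool from outside, world axes, zero at the start.
- manip.current_wrist_torque(): the same for the moment, N m.
- manip.current_gripper_width(): opening from 0.0 (shut) to 1.0 (fully open).
Only numpy, scipy, OpenCV 4.12 (cv2) and the standard library are available. Lean on these libraries where they do the work, as an engineer would, in place of code of your own. Each camera call takes 0.05 s, during which the arm holds its last target.

## Task

Give the small bench centrifuge a short spin, in this order: push its lid down until it is fully shut, switch it on by pressing down the near half of the rocker (the one away from the lid), then press the round key fully down and keep it down: the program finishes while still holding the round key down. Just push with the fingertips, nothing is grasped; do not raise the lid any further, do not press the square key (it releases the lid), and do not lift or move the things standing around.

Things in the scene. Friction and masses are not known exactly. Their poses are not given: they have to be found in the camera images.
- centrifuge: off-white bench centrifuge fixed to the worktop, 210 mm wide, 207 deep. Origin under its middle on the worktop; x from its front (console, nearest the robot) to its back (lid hinge), y left, z up. Three control plates (60 x 50 mm, tops 54 mm above the worktop) lie side by side on the console, centred 64 mm in front of the origin, 66 mm apart: rocker, round key and square key, in any order.
- lid (a joint): lid angle in rad: 0 = fully shut (rests on its stop), grows as the lid opens; it starts ajar, 0.30 to 0.55. A stiff hinge: it stays where it is left, and takes about 2 to 3 N down at lid_front to move.
- lid_front (a point): point on top of the grey lid, on its centre line, 95 mm from the hinge line and 27 mm behind the front edge: a good place to push down. Lid 200 mm wide, 124 deep, 12 thick. With the lid shut this point is 71 mm above the worktop, 3 mm in front of the centrifuge's origin. z is normal to the lid's face.
- lid_hinge (a point): middle of the lid's hinge line, 92 mm behind the centrifuge's origin and 66 mm above the worktop; the hinge line runs along the centrifuge's y
- rocker (a joint): power rocker angle in rad: 0 = off (its near half, the one towards the robot and away from the lid, stands up, its far half is level), 0.40 = on (near half level and down, far half up). Stays where it is left; needs about 2 N at rocker_near_half.
- rocker_near_half (a point): point on top of the near half (away from the lid) of the black power rocker, 16 mm from its pivot; 66 mm above the worktop when off, 60 when on. Rocker 48 mm long (centrifuge's x), 26 wide, V-shaped from the side; pivot over its plate's centre, 60 mm above the worktop. Axes turn with the rocker. Sits in one of the three places on the console (differs from start to start).
- round_key (a joint): travel of the round spin key in m: 0 = out, 0.007 = fully down. It springs back when let go; it takes 1.4 N to start and 3.9 N to hold fully down on its stop.
- round_key_top (a point): centre of the top of the black round key, 30 mm across; top 65 mm above the worktop when out, 58 mm fully down. Sits in one of the three places on the console (differs from start to start).
- square_key (a joint): travel of the square lid release key in m: 0 = out, 0.007 = fully down, springs back
- square_key_top (a point): centre of the top of the black square key, 27 x 27 mm, top 65 mm above the worktop; to be left alone. Sits in one of the three places on the console (differs from start to start).
- jar_c: bystander: small white jar with ribbed white lid, 40 x 40 x 48 mm, stands to the left of the centrifuge's console; origin at the centre of its underside
- pill_tin: bystander: round metal tin, 48 x 48 x 21 mm, to the right of the console; origin at the centre of its underside
- jar_d: bystander: small white jar with red lid, 33 x 33 x 44 mm, to the left of the centrifuge's rear half; origin at the centre of its underside
- usb_stick: bystander: memory stick lying flat, 18 x 54 x 8 mm, to the right of the rear half; origin at the centre of its underside

How it is judged:
By the outcome, as a careful person would: the job done as asked, in the order asked, and still so for the second after the job is handed in, while the arm keeps its last pose, push and grip.
It also fails if it takes over 35 s, if anything falls off the work surface, if the arm or the gripper's body presses on something with over 40 N, if the wrist force passes 120 N, or if a joint passes its speed limit or range.

## Working session

There is one attempt and no reset: what is moved stays moved. The work goes in short steps, each a Python script; the robot and the scene stay as the last script left them, time stands still between calls to the robot, and variables do not carry over. Pictures are saved under pics/ and viewed, and the job is handed in when it is done.

```bash
ls; mkdir -p pics; cat > h.py <<'E'
import numpy as np, cv2
from cell import manip
def cal(n):
    c=manip.calibration(n); f=210/np.tan(np.radians(c["fov_y"])/2)
    R=cv2.Rodrigues(np.array(c["rvec"],float))[0]; return f,c["cx"],c["cy"],R,np.array(c["tvec"],float),c
def cloud(n,d):
    f,cx,cy,R,t,_=cal(n); v,u=np.mgrid[:420,:560]
    P=np.stack([(u-cx)/f*d,(v-cy)/f*d,d],-1); W=(P-t)@R; W[d==0]=np.nan; return W
def proj(n,p):
    f,cx,cy,R,t,_=cal(n); q=R@np.array(p)+t; return np.array([f*q[0]/q[2]+cx,f*q[1]/q[2]+cy])
E
python3 - <<'E'
from h import *
for n in("side","top"):
    p,d=manip.capture(n); cv2.imwrite(f"pics/{n}0.png",p[:,:,::-1]); np.savez(f"{n}0.npz",p=p,d=d)
    f,cx,cy,R,t,c=cal(n); print(c,"cam pos",-R.T@t, (d>0).mean())
print(manip.current_ee_rot(),manip.current_eef_pos(),manip.tcp_to_grasp,manip.current_time())
E
```

```text
pics
{'fov_y': 44.94572015153624, 'cx': 283.3223368018404, 'cy': 210.2068616805556, 'rvec': array([ 0.64418027, -2.50138853,  1.28527395]), 'tvec': array([0.60863661, 0.07754089, 0.84538349])} cam pos [0.19844023 0.8553791  0.56574944] 0.9961862244897959
{'fov_y': 50.08626186390361, 'cx': 277.6266494894748, 'cy': 207.2258198340821, 'rvec': array([ 2.12699516, -2.15045929,  0.18308798]), 'tvec': array([0.25453375, 0.56308509, 0.83886935])} cam pos [0.4212728  0.25494256 0.91819799] 0.9960969387755102
[-8.56020742e-04  5.31661549e-01  8.46956341e-01  4.69152059e-04] [ 0.27149809 -0.56229297  0.18868813] 0.0187 0.1
```

View pics/side0.png

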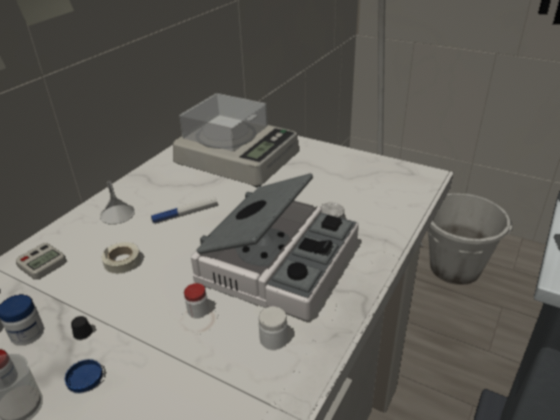

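View pics/top0.png

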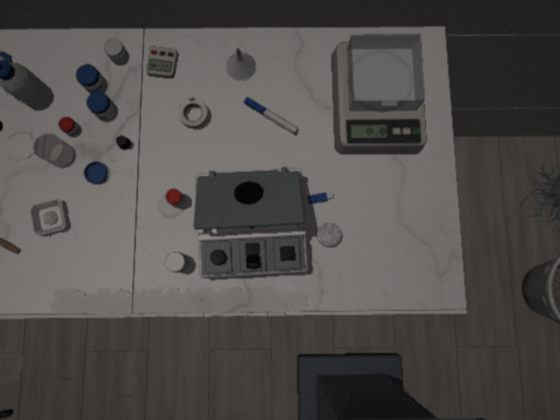

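The side view shows the centrifuge around (280,240) with its lid ajar. In the top view the console has the round key on the left at (219,257), the rocker in the middle at (252,255) and the square key on the right at (288,253). Next I'll measure these from depth.

```bash
python3 - <<'E'
from h import *
T=np.load("top0.npz");S=np.load("side0.npz")
W=cloud("top",T["d"]);V=cloud("side",S["d"])
for n,(u,v) in dict(round=(219,257),rock_near=(252,262),rock_far=(252,246),sq=(288,253),plateL=(207,268),plateR=(301,265),lidFL=(200,225),lidFR=(300,223),lidBL=(202,180),lidBR=(298,176),table=(150,240),jarC=(176,262),tin=(330,235)).items(): print(n,W[v,u].round(4))
for n,(u,v) in dict(round=(297,271),rock=(318,246),sq=(332,223)).items(): print("side",n,V[v,u].round(4))
a=cv2.resize(T["p"][160:290,180:350],None,fx=4.5,fy=4.5,interpolation=2)[:,:,::-1]
b=cv2.resize(S["p"][170:320,180:370],None,fx=4,fy=4,interpolation=2)[:,:,::-1]
cv2.imwrite("pics/tc.png",cv2.convertScaleAbs(a,alpha=1.8));cv2.imwrite("pics/sc.png",cv2.convertScaleAbs(b,alpha=1.8))
E
```

```text
round [0.4686 0.3603 0.0643]
rock_near [0.4583 0.2979 0.0679]
rock_far [0.489  0.2982 0.0605]
sq [0.4747 0.2298 0.0638]
plateL [0.4485 0.384  0.0555]
plateR [0.4524 0.2048 0.0499]
lidFL [0.5219 0.3869 0.1266]
lidFR [0.5243 0.2093 0.1215]
lidBL [0.6154 0.393  0.0754]
lidBR [0.6217 0.2086 0.0742]
table [ 0.5085  0.51   -0.0019]
jarC [0.4608 0.4447 0.0487]
tin [0.5128 0.1434 0.0175]
side round [0.4662 0.3681 0.0636]
side rock [0.4666 0.2984 0.0602]
side sq [0.4713 0.237  0.063 ]
```

View pics/tc.png

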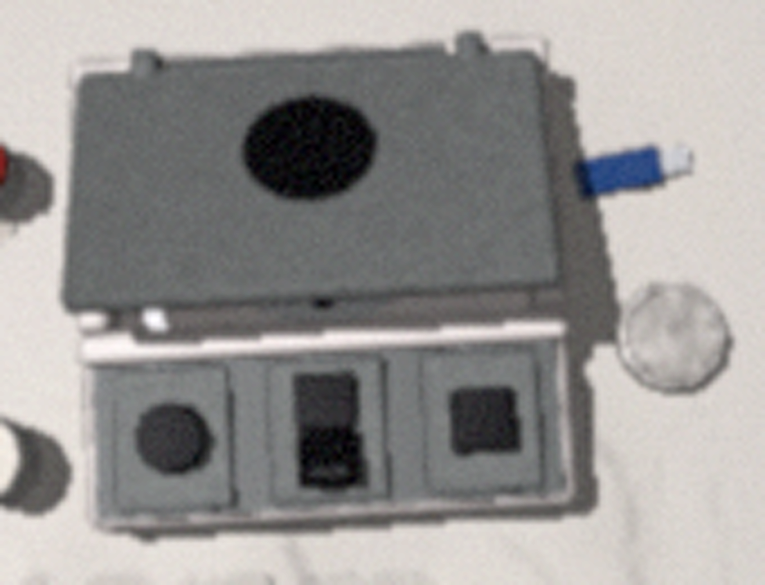

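View pics/sc.png

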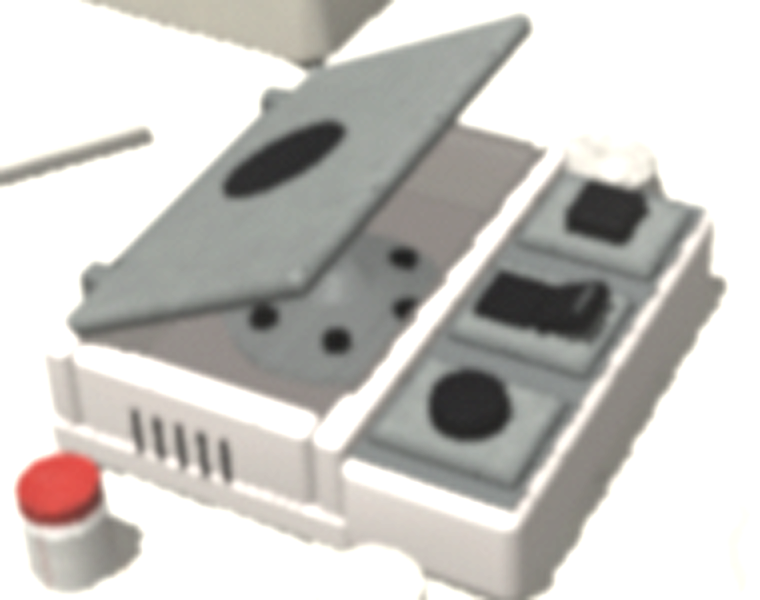

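The crops show the round key at top-view pixel (219,257), the rocker at (253,256) with its near half raised, and the square key at (288,253). I'll refine the centres by segmenting both views.

```bash
python3 - <<'E'
from h import *
def ray(n,u,v,z):
    f,cx,cy,R,t,_=cal(n); d=R.T@np.array([(u-cx)/f,(v-cy)/f,1]); c=-R.T@t; return c+d*(z-c[2])/d[2]
for n,seeds in (("top",[(219,257),(252,262),(288,253)]),("side",[(297,271),(318,246),(332,223)])):
    D=np.load(n+"0.npz"); g=D["p"].max(2)
    cs=[]
    for (u,v) in seeds:
        m=(g<38).astype(np.uint8); m2=np.zeros_like(m); m2[v-22:v+22,u-22:u+22]=m[v-22:v+22,u-22:u+22]
        k,l,st,ce=cv2.connectedComponentsWithStats(m2); i=l[v,u]
        cs.append(ray(n,*ce[i],.0645)); print(n,g[v,u],i,st[i],ce[i].round(1),cs[-1].round(4))
W=cloud("top",np.load("top0.npz")["d"])
# lid plane
m=(W[...,2]>.07)&(W[...,0]>.51)&(W[...,0]<.64)&(W[...,1]>.2)&(W[...,1]<.4); P=W[m]
A=np.c_[P[:,:2],np.ones(len(P))]; co=np.linalg.lstsq(A,P[:,2],rcond=None)[0]; r=np.abs(A@co-P[:,2]);ok=r<.006
co=np.linalg.lstsq(A[ok],P[ok,2],rcond=None)[0]; print("lid",len(P),ok.sum(),co,"angle",np.arctan(np.hypot(*co[:2])),"dir",np.arctan2(-co[1],-co[0]))
yaw0=.047
for yaw in(.03,.047,.06):
  ex=np.array([np.cos(yaw),np.sin(yaw)]);ey=np.array([-ex[1],ex[0]])
  Q=P[ok][:,:2]; print(yaw,"x",np.percentile(Q@ex,[.5,99.5]),"y",np.percentile(Q@ey,[.5,99.5]))
E
```

```text
top 32 1 [211 250  16  15 189] [218.5 257.1] [0.4683 0.3613 0.0645]
top 3 1 [246 243  15  26 345] [252.6 255.6] [0.4705 0.2968 0.0645]
top 25 1 [280 246  16  15 195] [287.3 253. ] [0.4748 0.2311 0.0645]
side 26 2 [288 263  19  17 252] [296.8 270.9] [0.4661 0.369  0.0645]
side 25 2 [299 239  33  15 311] [315.2 246. ] [0.4681 0.3051 0.0645]
side 29 1 [322 216  19  14 185] [331.1 222.8] [0.472  0.2392 0.0645]
lid 5749 5669 [-0.52196477 -0.02285378  0.40637932] angle 0.48145754767844345 dir 0.043756194281849445
0.03 x [0.52839115 0.64105127] y [0.18697632 0.3816546 ]
0.047 x [0.53348771 0.64594749] y [0.17714125 0.37191003]
0.06 x [0.53689202 0.64947768] y [0.16947218 0.36442993]
```

Within the top view everything is consistent, but the side view sits about 8 mm off in y. I'll check both against the bystanders, then use the arm's tip as a reference.

```bash
python3 - <<'E'
from h import *
W={n:cloud(n,np.load(n+"0.npz")["d"]) for n in("top","side")}
for n,w in W.items():
    X,Y,Z=w[...,0],w[...,1],w[...,2]
    m=(X>.35)&(X<.95)&(Y>.0)&(Y<.6)&(np.abs(Z)<.008); print(n,"table z",np.median(Z[m]),m.sum())
    for nm,(x,y,r,z0,z1) in dict(jarC=(.461,.45,.035,.04,.06),tin=(.513,.143,.035,.015,.03),jarD=(.57,.45,.05,.036,.055),scaletop=(.78,.05,.4,.15,.4)).items():
        m=(np.hypot(X-x,Y-y)<r)&(Z>z0)&(Z<z1); 
        if m.sum(): print(nm,m.sum(),[((np.percentile(q[m],2)+np.percentile(q[m],98))/2).round(4) for q in(X,Y)],np.median(Z[m]).round(4))
    # plane of lid
    m=(Z>.07)&(X>.5)&(X<.66)&(Y>.17)&(Y<.42); P=w[m]; A=np.c_[P[:,:2],np.ones(len(P))]; ok=np.ones(len(P),bool)
    for _ in range(6):
        co=np.linalg.lstsq(A[ok],P[ok,2],rcond=None)[0]; ok=np.abs(A@co-P[:,2])<.006
    ya=np.arctan2(-co[1],-co[0]); ey=np.array([-np.sin(ya),np.cos(ya)]);ex=np.array([np.cos(ya),np.sin(ya)])
    Q=P[ok][:,:2]; print("lid",ok.sum(),co,np.arctan(np.hypot(*co[:2])),ya,np.percentile(Q@ex,[.5,99.5]),np.percentile(Q@ey,[.5,99.5]))
    m=(Z>.045)&(Z<.058)&(X>.4)&(X<.51)&(Y>.15)&(Y<.42);Q=w[m][:,:2];print("console",m.sum(),np.percentile(Q@ex,[1,99]),np.percentile(Q@ey,[1,99]))
E
```

```text
top table z -0.0008157455653969199 57001
jarC 323 [np.float64(0.4611), np.float64(0.448)] 0.0468
tin 456 [np.float64(0.5137), np.float64(0.1466)] 0.0192
jarD 215 [np.float64(0.5904), np.float64(0.455)] 0.0427
lid 5711 [-0.52269917 -0.02363526  0.40703154] 0.4820609948882727 0.04518693179722054 [0.53318041 0.64559453] [0.1782215  0.37472145]
console 3314 [0.45002451 0.52389119] [0.17625621 0.37795988]
side table z -0.0011406173155898902 55161
jarC 526 [np.float64(0.4606), np.float64(0.4493)] 0.0463
tin 259 [np.float64(0.5131), np.float64(0.142)] 0.0187
jarD 598 [np.float64(0.5757), np.float64(0.4379)] 0.0426
scaletop 23951 [np.float64(0.9715), np.float64(0.0705)] 0.2536
lid 3421 [-0.51357323 -0.03031617  0.4033243 ] 0.4751542922490313 0.05896147161930821 [0.53648831 0.65000925] [0.17335913 0.36850147]
console 3423 [0.45417168 0.52954715] [0.17254722 0.37279819]
```

```bash
cat >> h.py <<'E'
from scipy.spatial.transform import Rotation as Ro
def quat(yaw,flip=False):
    # tool z down, tool x along centrifuge y
    s=-1 if flip else 1
    x=s*np.array([-np.sin(yaw),np.cos(yaw),0]); z=np.array([0,0,-1.]); y=np.cross(z,x)
    q=Ro.from_matrix(np.c_[x,y,z]).as_quat(); return [q[3],q[0],q[1],q[2]]
E
python3 - <<'E'
from h import *
for fl in(0,1):
    print(manip.solve_ik([.455,.298,.2],quat(.045,fl)),manip.solve_ik([.53,.298,.08],quat(.045,fl)))
E
```

```text
[ 0.87804682  0.23929338 -0.17564458  0.         -1.15585836 -2.40384314] [ 0.77814861  0.45166114 -0.18124796  0.         -0.93788723 -2.30394494]
[ 0.87804682  0.23929338 -0.17564458  0.         -1.15585836  0.73774951] [ 0.77814861  0.45166114 -0.18124796  0.         -0.93788723  0.83764772]
```

With clouds, the two views agree to about 2 mm (jar C to 1.5 mm), so the side-view offset was segmentation bias from the keys' sides. The lid angle is about 0.48 and the yaw about 0.048. I'll close the fingers and hover over the lid.

```bash
cat >> h.py <<'E'
YAW=.048; ex=np.array([np.cos(YAW),np.sin(YAW),0]); ey=np.array([-np.sin(YAW),np.cos(YAW),0])
RK=np.array([.470,.2978,0]); O=RK+.064*ex; Q=quat(YAW,1)
def st(): print("t",round(manip.current_time(),2),"p",np.round(manip.current_eef_pos(),4),"F",np.round(manip.current_force(),2),flush=True)
def snap(k):
    for n in("side","top"):
        p,d=manip.capture(n); np.savez(f"{n}{k}.npz",p=p,d=d)
        cr=p[130:330,170:400] if n=="side" else p[140:300,160:360]
        cv2.imwrite(f"pics/{n}{k}.png",cv2.convertScaleAbs(cv2.resize(cr,None,fx=3,fy=3,interpolation=2)[:,:,::-1],alpha=1.7))
E
python3 - <<'E'
from h import *
manip.close(); st()
a=O+.008*ex; manip.goto([a[0],a[1],.24],Q); st()
manip.move_l([a[0],a[1],.145],speed=.15); st(); snap(1); print(manip.current_gripper_width())
E
```

```text
t 1.62 p [ 0.2718 -0.5628  0.1897] F [-0.52  0.59  0.15]
t 4.8 p [0.5422 0.3006 0.24  ] F [ 1.15 -0.79  0.55]
t 5.58 p [0.5427 0.3016 0.146 ] F [-0.49 -0.01  0.92]
0.0007766115966851858
```

View pics/side1.png

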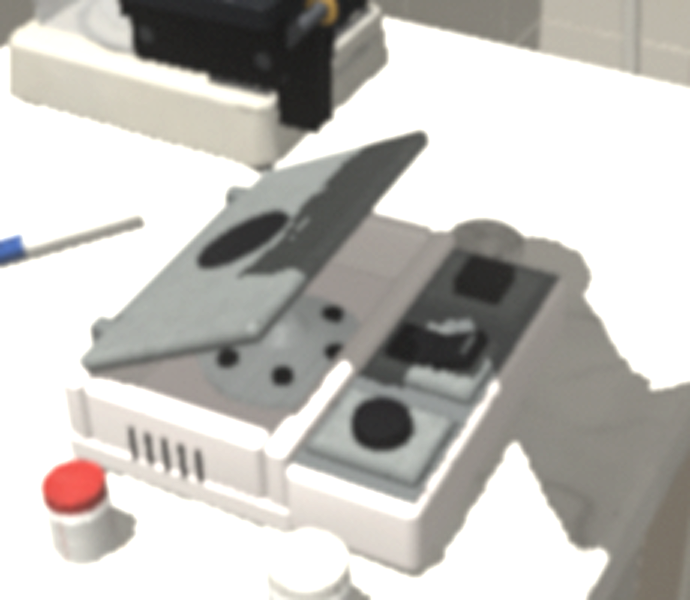

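The side view shows the shut fingertips above the front part of the lid, bottom edge near crop (305,128), full-image pixel about (272,173). I'll compare that with the projected TCP, then push the lid.

```bash
python3 - <<'E'
from h import *
print(proj("side",manip.current_eef_pos()))
a=O+.010*ex; b=O-.003*ex
g=manip.move_l([a[0],a[1],.125],speed=.06,guard=8); print(g); st()
g=manip.move_l([b[0],b[1],.074],speed=.05,guard=14); print(g); st()
g=manip.move_l([b[0],b[1],.062],speed=.02,guard=8); print(g); st(); snap(2)
E
```

```text
[273.02073053 188.51686302]
False
t 6.17 p [0.5438 0.3012 0.1244] F [ 0.17 -0.09  0.26]
False
t 7.37 p [0.5311 0.3008 0.0741] F [-0.61  0.38  0.3 ]
False
t 8.12 p [0.5309 0.3007 0.0618] F [ 0.48 -0.2   0.18]
```

View pics/side2.png

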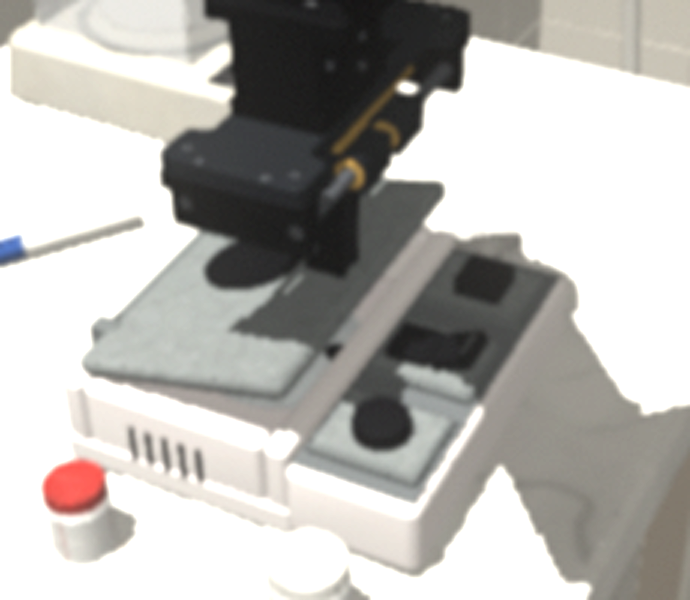

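The lid has only partly closed with no contact force yet, and the visible fingertip appears higher than the projected TCP. I'll measure that offset from the depth data.

```bash
python3 - <<'E'
from h import *
print(proj("side",manip.current_eef_pos()),manip.current_eef_pos(),manip.current_force(), manip.current_q())
for k,tcp in((1,[.5427,.3016,.146]),(2,[.5309,.3007,.0618])):
    D=np.load(f"side{k}.npz");w=cloud("side",D["d"])
    x,y=map(int,proj("side",tcp))
    cv2.imwrite(f"pics/z{k}.png",cv2.resize(cv2.convertScaleAbs(D["p"][y-60:y+30,x-50:x+60],alpha=3),None,fx=6,fy=6,interpolation=2)[:,:,::-1])
    for v in range(y-40,y+14,4): print(v,w[v,x].round(3),w[v,x+6].round(3))
W=cloud("top",np.load("top2.npz")["d"]);X,Y,Z=W[...,0],W[...,1],W[...,2]
m=(Z>.06)&(Z<.115)&(X>.51)&(X<.66)&(Y>.19)&(Y<.42)
for nm,w in(("top",W),("side",cloud("side",np.load("side2.npz")["d"]))):
    X,Y,Z=w[...,0],w[...,1],w[...,2];m=(Z>.067)&(Z<.12)&(X>.51)&(X<.62)&((Y>.35)&(Y<.395));P=w[m];print(nm,len(P));
    if len(P)>50:
        A=np.c_[P[:,:2],np.ones(len(P))];ok=np.ones(len(P),bool)
        for _ in range(6):
            co=np.linalg.lstsq(A[ok],P[ok,2],rcond=None)[0]; ok=np.abs(A@co-P[:,2])<.006
        print(ok.sum(),co,np.arctan(-co[0]))
E
```

```text
[281.57054837 234.14986876] [0.53092044 0.30065967 0.06186907] [-0.37808759  0.54272105 -0.49423518] [ 7.80275967e-01  4.74677292e-01 -1.94972379e-01  1.84026528e-05
 -9.01310769e-01  8.38494997e-01]
148 [0.532 0.314 0.225] [0.533 0.296 0.216]
152 [0.534 0.312 0.217] [0.534 0.295 0.209]
156 [0.533 0.314 0.212] [0.534 0.295 0.202]
160 [0.534 0.313 0.204] [nan nan nan]
164 [0.536 0.31  0.195] [0.534 0.296 0.189]
168 [0.536 0.311 0.189] [0.535 0.295 0.182]
172 [0.535 0.312 0.183] [ 0.687  0.043 -0.002]
176 [ 0.689  0.065 -0.001] [ 0.677  0.059 -0.001]
180 [ 0.684  0.074 -0.004] [ 0.671  0.07  -0.003]
184 [0.597 0.214 0.09 ] [0.58  0.222 0.099]
188 [0.585 0.234 0.096] [0.57  0.239 0.104]
192 [0.575 0.251 0.101] [0.56  0.256 0.109]
196 [0.565 0.267 0.105] [0.55  0.273 0.113]
200 [0.555 0.283 0.11 ] [0.54  0.289 0.118]
194 [0.498 0.353 0.18 ] [0.522 0.296 0.139]
198 [0.521 0.315 0.144] [0.523 0.294 0.131]
202 [0.522 0.314 0.136] [0.523 0.295 0.124]
206 [0.522 0.314 0.128] [0.523 0.294 0.116]
210 [0.524 0.311 0.118] [0.522 0.296 0.11 ]
214 [0.526 0.309 0.109] [0.523 0.295 0.101]
218 [0.525 0.31  0.102] [0.523 0.296 0.094]
222 [0.528 0.306 0.09 ] [0.518 0.304 0.093]
226 [0.52  0.319 0.095] [0.513 0.313 0.093]
230 [0.515 0.328 0.095] [0.509 0.321 0.092]
234 [0.51  0.336 0.094] [0.508 0.322 0.085]
238 [0.507 0.343 0.092] [0.539 0.27  0.029]
242 [0.54  0.287 0.033] [0.518 0.307 0.055]
246 [0.532 0.301 0.037] [0.511 0.319 0.058]
top 0
side 1141
1141 [-0.21476671 -0.009224    0.20767748] 0.21155316438851657
```

View pics/z1.png

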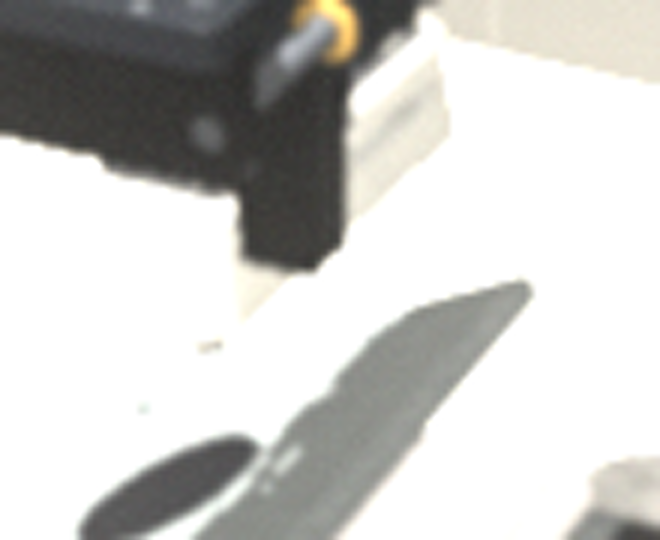

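View pics/z2.png

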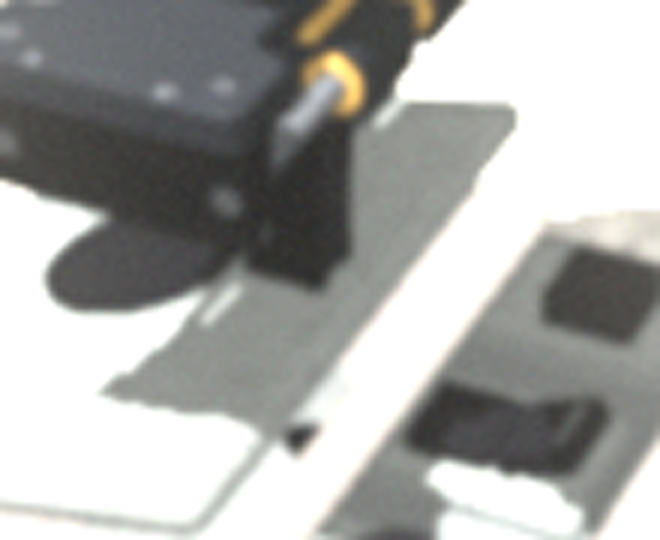

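The side depth puts the real fingertip about 30 mm above the reported TCP (x and y agree). The lid plane at 0.21 rad gives lid_front at 0.091 m, which matches a tip at about 0.09 m. So I'll treat it as a tool-length offset and rely on contact: keep pushing under guard.

```bash
python3 - <<'E'
from h import *
b=O-.003*ex
for z in(.05,.043,.036,.030):
    g=manip.move_l([b[0],b[1],z],speed=.03,guard=8); print(z,g); st()
    if g: break
snap(3)
w=cloud("side",np.load("side3.npz")["d"]);X,Y,Z=w[...,0],w[...,1],w[...,2];m=(Z>.064)&(Z<.12)&(X>.51)&(X<.61)&((Y>.345)&(Y<.395));P=w[m]
A=np.c_[P[:,:2],np.ones(len(P))];co=np.linalg.lstsq(A,P[:,2],rcond=None)[0];print(len(P),co, np.median(P[:,2]))
E
```

```text
0.05 False
t 8.77 p [0.5308 0.3006 0.0496] F [ 0.58  0.17 -0.87]
0.043 False
t 9.15 p [0.5308 0.3005 0.0426] F [-0.3  -0.62  0.06]
0.036 True
t 9.41 p [0.5313 0.3009 0.0385] F [-1.31  0.03  5.72]
1353 [-1.27489493e-04  6.04620693e-05  6.99701244e-02] 0.06993045964918919
```

View pics/side3.png

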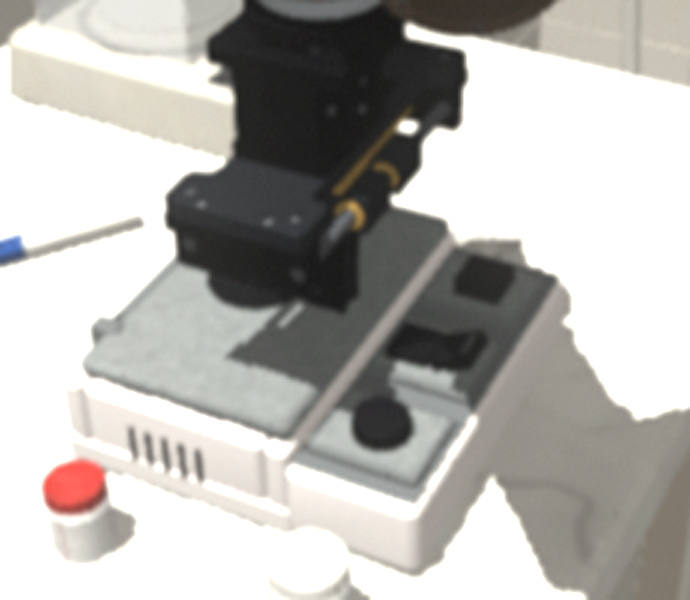

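The lid is flat: slope about 0, top at 0.070 m, against a solid stop. I'll press slightly firmer, then lift and press the rocker's near half.

```bash
python3 - <<'E'
from h import *
b=manip.current_eef_pos()
g=manip.move_l([b[0],b[1],b[2]-.003],speed=.02,guard=8); print(g); st()
manip.move_l([b[0],b[1],.08]); 
r=RK-.017*ex
manip.move_l([r[0],r[1],.075],speed=.15)
manip.move_l([r[0],r[1],.045],speed=.1,guard=8); st(); 
for z in(.036,.032,.029,.026,.023,.02):
    g=manip.move_l([r[0],r[1],z],speed=.03,guard=8); print(z,g); st()
    if g: break
snap(4)
E
```

```text
True
t 9.72 p [0.5313 0.3009 0.0385] F [-0.87 -0.53  5.01]
t 11.28 p [0.4536 0.2969 0.0447] F [-0.45  0.61 -0.04]
0.036 False
t 11.72 p [0.453 0.297 0.036] F [-0.44 -0.62  0.83]
0.032 False
t 12.01 p [0.4529 0.2969 0.0318] F [-0.34 -0.   -0.6 ]
0.029 False
t 12.26 p [0.4529 0.2969 0.0287] F [-0.77 -0.56  1.19]
0.026 False
t 12.51 p [0.4533 0.2971 0.0274] F [-3.13 -1.36  9.93]
0.023 False
t 12.76 p [0.4534 0.2972 0.0272] F [-8.54 -2.89 25.61]
0.02 False
t 13.01 p [0.4535 0.2972 0.0269] F [-15.47  -4.98  42.94]
```

View pics/side4.png

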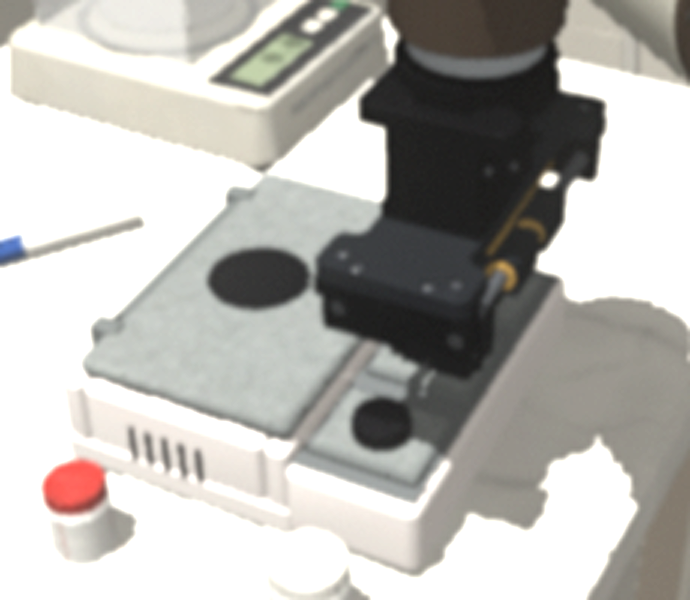

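The rocker hit a solid stop. My stepped guards re-zeroed at each step, so the push reached 43 N through the fingertips. I'll lift gently and check.

```bash
python3 - <<'E'
from h import *
p=manip.current_eef_pos()
manip.move_l([p[0],p[1],.06],speed=.1); st()
rd=RK+.066*ey; print(rd)
manip.move_l([rd[0],rd[1]+.0,.07],speed=.12); st(); snap(5)
w=cloud("side",np.load("side5.npz")["d"]);X,Y,Z=w[...,0],w[...,1],w[...,2]
m=(Z>.064)&(Z<.12)&(X>.51)&(X<.61)&((Y>.22)&(Y<.25));P=w[m]; print("lid",len(P),np.median(P,axis=0))
for n in("side","top"):
    w=cloud(n,np.load(n+"5.npz")["d"]);q=w-RK;a=q@ex;b=q@ey
    for s in(-20,-16,-12,-6,6,12,16,20):
        m=(abs(a-s/1000)<.002)&(abs(b)<.009)&(w[...,2]<.075)&(w[...,2]>.05); print(n,s,m.sum(),np.round(np.median(w[m][:,2]),4) if m.sum() else None)
E
```

```text
t 13.66 p [0.4531 0.2969 0.0593] F [-0.49 -0.9  -0.35]
[0.46683322 0.36372398 0.        ]
t 14.38 p [0.4663 0.363  0.0693] F [ 0.54  0.63 -0.3 ]
lid 2 [0.60953876 0.24219734 0.07077951]
side -20 31 0.0579
side -16 14 0.0592
side -12 21 0.0588
side -6 19 0.0592
side 6 23 0.0607
side 12 20 0.0628
side 16 7 0.0646
side 20 0 None
top -20 0 None
top -16 0 None
top -12 0 None
top -6 0 None
top 6 0 None
top 12 0 None
top 16 0 None
top 20 0 None
```

View pics/side5.png

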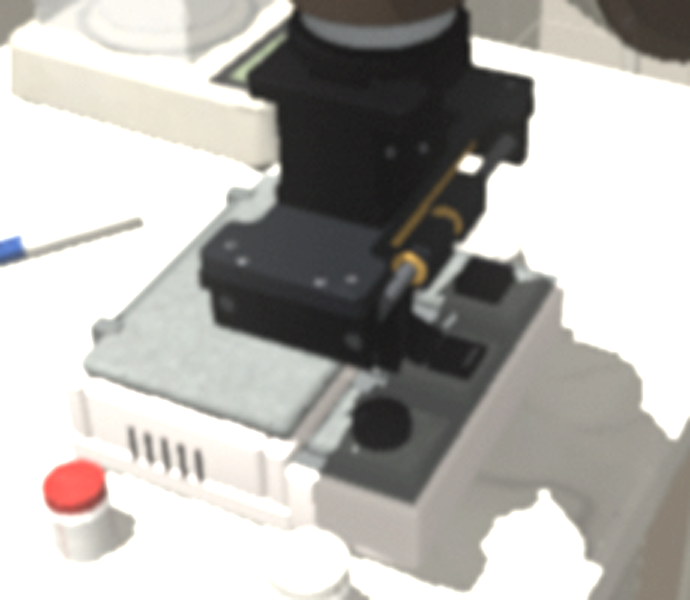

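View pics/top5.png

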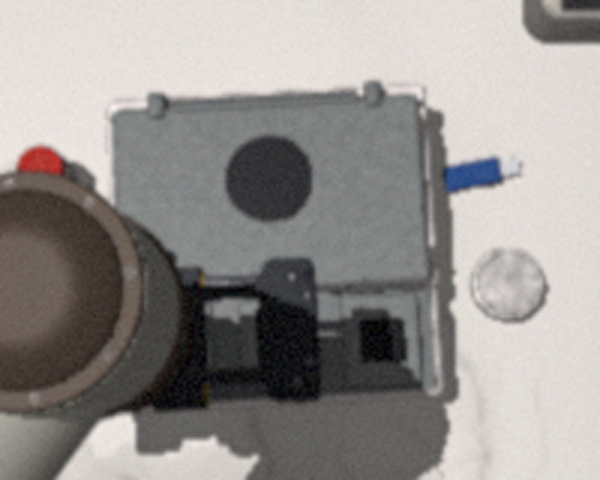

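The rocker reads on (near half level at 0.059 m, far half rising to 0.065 m) and the lid is shut. The fingers are above the round key, with the key at side crop (382,422) and the tip directly above at (388,365). Now I'll press the round key.

```bash
python3 - <<'E'
from h import *
p=manip.current_eef_pos(); print(proj("side",[p[0],p[1],p[2]+.033])-[170,130])
rd=RK+.0655*ey
manip.move_l([rd[0],rd[1],.036],speed=.08,guard=10); st()
for z in(.031,.028,.0255,.0245,.0235,.0225):
    manip.move_l([rd[0],rd[1],z],speed=.03); F=[]
    for _ in range(8): manip.wait(.02); F.append(manip.current_force()[2])
    print(z,"Fz",np.mean(F)); st()
    if np.mean(F)>10: break
snap(6)
E
```

```text
[128.41617657 118.28868511]
t 15.06 p [0.467  0.3632 0.0359] F [ 0.01  0.28 -0.43]
0.031 Fz 1.6839122941941187
t 15.51 p [0.4674 0.3638 0.0316] F [0.51 1.5  1.61]
0.028 Fz 2.8211094515751918
t 15.89 p [0.4672 0.3637 0.0283] F [0.08 1.39 2.85]
0.0255 Fz 3.6212050020918696
t 16.27 p [0.4672 0.3636 0.0257] F [0.79 2.4  3.25]
0.0245 Fz 7.885988927489503
t 16.66 p [0.4672 0.3637 0.0255] F [-0.97  2.04  8.47]
0.0235 Fz 12.031833643721189
t 17.04 p [0.4673 0.3637 0.0254] F [-2.35 -0.04 11.99]
```

View pics/side6.png

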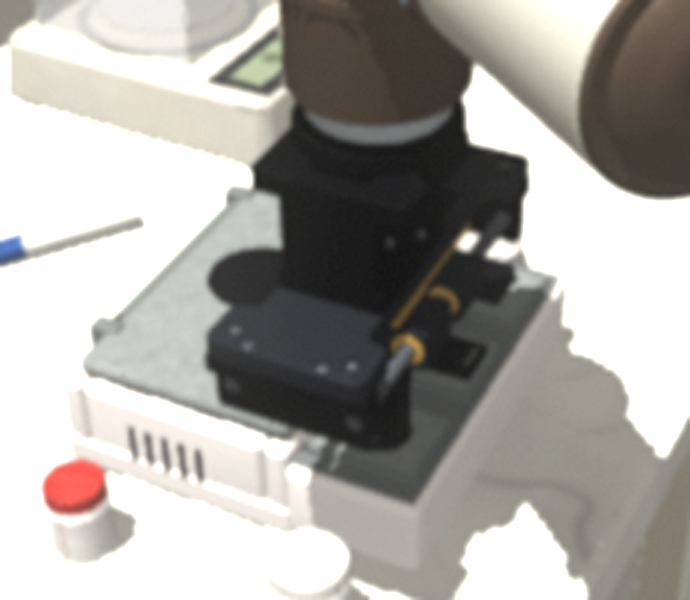

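The force profile matches the key: about 1.7 N at the start, 3.6 N near the end of travel, then a hard stop at TCP z 0.0255, now holding 12 N. In the picture the fingers cover the round key, the lid is flat and the jars have not moved. I'll hand in now.

```bash
python3 - <<'E'
from h import *
st(); manip.finish_job(); 
E
```

```text
t 17.14 p [0.4672 0.3637 0.0254] F [-2.53  0.98 12.24]
the job is handed in; nothing more can be done
```

The centrifuge job is done in the order asked and was handed in at 17.1 s, with the arm still holding the round key down.

- **Lid:** pushed fully shut. Depth showed it flat, with the top at 0.070 m (0.071 expected).
- **Rocker:** pressed on by its near half. Afterwards the near half read 0.059 m and level, and the far half was raised to about 0.065 m.
- **Round key:** pressed to its stop. The force rose from 1.7 to 3.6 N over the travel, then jumped at the stop, and I was holding about 12 N at hand-in.
- **Left alone:** I never went near the square key. The jars, tin and memory stick looked unmoved in the later pictures.

Two checks disagreed with what I expected:

- **Fingertip height:** the real fingertips sat about 32 mm above the reported tool point (TCP). I saw this in the side depth and confirmed it by contact, so I worked from contact.
- **Rocker force:** my guard restarted at each step, so the fingertip push on the rocker peaked at about 43 N instead of the 8 N I intended. This was fingertip contact, so the 40 N limit for the arm and gripper body shouldn't apply. It was well under the 120 N wrist limit.

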